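Release and slide off the membrane filter cover

TASK

Press the snap tab of the filter unit all the way in, then push the released cover off its seat, over the tab, so that it ends lying flat on the white tile landing, completely clear of the seat. Only push the cover, do not lift it, and leave the petri dishes, the loop holder and the tube rack where they stand.

Things in the scene. Friction and masses are not known exactly. Their poses are not given: they have to be found in the camera images.
- filter_unit: Fixed low steel filter unit, 226 (x) x 110 (y) mm. Origin: at bench height (z = 0) under the step between seat and landing, on the centre line; z up; +x is the way the cover slides off. Seat: x -84 to 0 mm, top 31 mm high, rear stop at x -83 to -75 mm (top 36 mm), side rails x -83 to -25 mm, inner faces y +-37.5 mm (top 42.5 mm), lips over the cover's rear corners reach in to y +-32.5 mm.
- landing (a point): Centre of the top of the landing, a flat white ceramic tile 142 (x) x 110 (y) mm, unit x 0 to 142 mm, 28 mm above the bench (3 mm below the seat); axes as the unit's. It has no walls: a cover pushed too far falls off its end.
- filter_cover: Loose grey plastic cover, about 120 g, plate 70 x 70 x 6 mm with one upright push rib on top. Origin: centre of its underside, at the start at unit x -37.5, y 0, z 31 mm, axes as the unit's. While the tab is up it cannot slide; with the tab in, about 1 N on the rib's rear (-x) face slides it to +x, and it drops 3 mm onto the tile.
- rib (a point): Centre of the top edge of the cover's push rib: 8 mm thick (x), 50 mm wide (y), 18 mm high above the plate (its top is 24 mm above the cover's underside), 15 mm ahead (+x) of the cover's centre; moves with the cover, axes as the cover's.
- snap_tab (a joint): Travel of the snap tab in m: 0 = fully up (it can start up to 2 mm in), 0.010 = fully in, level with the tile. It moves straight down under about 4 N and stays where it is left. The cover can pass from about 0.007.
- tab_top (a point): Centre of the top face of the snap tab, a dark steel block 38 (x) x 36 (y) mm set in the tile at x from 2 to 40 mm of the unit, directly in front of the cover; its top is 38 mm high when fully up and 28 mm when in. Site axes parallel to the unit's.
- dish_stack: Loose stack of three glass petri dishes (one piece), 92 mm across, 48 mm tall, origin at the centre of its underside. Leave alone.
- loop_holder: Loose blue inoculating loop holder, block 60 x 60 x 50 mm with upright loops up to 150 mm high, origin at the centre of its underside. Leave alone.
- tube_rack: Loose white rack 50 x 90 mm with two green culture tubes (one piece), 106 mm tall, origin at the centre of its underside. Leave alone.
- rear_left (a point): Rear left corner of the cover's underside, at x -35, y +35 mm of the cover; on the seat at the start.
- rear_right (a point): Rear right corner of the cover's underside, at x -35, y -35 mm of the cover; on the seat at the start.
There are look-alikes about, which are no part of the job. Of the things that look like the filter_cover, the largest one is meant.

How it is judged:
On the way, in this order (a step that is already met when the one before it is completed fails the run):
1. the snap tab is pressed in while the cover is still on its seat (value of joint snap_tab above 0.008 m and x of filter_cover in the frame of filter_unit below -0.03 m), for 0.1 s.
2. the cover is pushed clear of the seat (x of filter_cover in the frame of filter_unit above 0.035 m), for 0.1 s.
At the end, for the whole second after the job is handed in: The tab is in (7.5 mm or more) and the cover lies still and flat (within 0.06 rad, rib up) on the tile landing, its centre at least 35 mm beyond the step and its rear corners past the step (1 mm grace), and its centre within 40 mm of the unit's centre line (value of joint snap_tab above 0.0075 m and x of filter_cover in the frame of filter_unit above 0.035 m and x of each of rear_right, rear_left in the frame of filter_unit above -0.001 m and y of filter_cover in the frame of filter_unit between -0.04 and 0.04 m and z of filter_cover in the frame of filter_unit between 0.025 and 0.0305 m and angle between filter_cover's own z axis and vertical below 0.06 rad and linear speed of filter_cover below 0.01 m/s); the robot touches nothing.
It fails at once if the cover is lifted (origin more than 10 mm above the seat) (z of filter_cover in the frame of filter_unit above 0.041 m).
It fails at once if the petri dishes are moved more than 20 mm or tipped (distance of dish_stack from where it was at the start of the episode above 0.02 m or angle between dish_stack's own z axis and vertical above 0.3 rad).
It fails at once if the loop holder is moved more than 20 mm or tipped (distance of loop_holder from where it was at the start of the episode above 0.02 m or angle between loop_holder's own z axis and vertical above 0.3 rad).
It fails at once if the tube rack is moved more than 20 mm or tipped (distance of tube_rack from where it was at the start of the episode above 0.02 m or angle between tube_rack's own z axis and vertical above 0.3 rad).
It also fails if it takes over 42 s, if anything falls off the work surface, if the arm or the gripper's body presses on something with over 40 N, if the wrist force passes 120 N, or if a joint passes its speed limit or range.

ROBOT

A 7-joint arm with a two-finger parallel gripper is mounted at the origin on the work surface. World frame = base frame: x ahead of the robot, y to its left, z up, the work surface at z = 0. Lengths are in m, angles in rad, forces in N, time in s.
With the tool pointing down it reaches from about 0.35 to 0.775 m from the base axis. Payload 3.1 kg.
Tool frame: the origin (TCP) lies at the very end of the fingers, on their centre line; the grasp point (between the pads) lies 19 mm behind it; z points along the fingers, x is the direction in which the jaws open and shut, and the axes are right-handed (so a half turn about z gives the same grasp; the last joint's range is limited). The gripper opens to 85 mm and grips with 20 to 120 N. Pads are 22 mm wide; open, the fingers measure 114 mm over their backs; the gripper's body (76 mm by 85 mm) begins 54 mm behind the grasp point. The pads swing forward as they close: fully open they stand 13 mm farther back than shut.
Start: joints at [-1.348, 0.311, 0.014, 1.512, -0.004, 1.319, -0.027], TCP at [0.144, 0.531, 0.231] pointing down, gripper open.
Joint ranges: [-2.7, 2.7], [-0.3, 1.91], [-1.27, 1.3], [0.12, 2.57], [-1.44, 4.58], [0.2, 2.03], [-3.05, 3.05]. Speed limits (rad/s): [2.79, 2.79, 3.14, 3.14, 3.14, 3.14, 3.14].

INTERFACE

Orientations are given as a rotation vector (axis times angle).
In Python, from cell import robot gives the robot as it stands.
- The arm moves only by the tool step_arm, never from a script. Its argument "motion" is a list that holds one entry, the list of rows, each a list of 6 numbers: the shift along the tool's x, y, z in m, then the turn, a rotation vector about the tool's x, y, z in degrees. In form: [[[tx, ty, tz, ax, ay, az], ...]]. A call has exactly 5 rows; each row is the pose to reach, as a shift and turn from the pose commanded when the call began, along the tool's axes at that moment; what a row does not reach only later rows make up. A row lasts 1/8 s, in which the tool goes at most 62.5 mm and 10.7 degrees, less where a joint would pass 70% of its speed; a pose out of reach is approached as far as the arm can. A call with a gripper value outside its range is refused whole. "hand" is the closure, from -1 (fully open) to 1 (shut), set as the call begins (left out, the last holds). The fingers move at their own pace and stop on an object; the grip force is fixed at half the most. Time passes only in rows, so rows that repeat a pose let the fingers close, or fill a call up. It gives the time, the measured TCP pose, the force and the opening at its end, in the units of the state.
- robot.state(): the state, without advancing time (a new reading comes with each control period).
- robot.get_image(name): name is "side" or "top" or "wrist"; returns a dict with "color" (400x640x3 uint8, red, green, blue), "fx", "fy", "cx", "cy" (pixels), "camera_from_world" (4x4, takes a point from world to camera coordinates); the wrist camera has in their place "T_tool_cam" (4x4, takes a point from camera to tool coordinates, whose origin is the TCP and whose axes are the tool frame's). Camera axes: x right, y up, looking along -z (the intrinsics and any distortion apply to the point x, -y, -z); pixel columns grow to the right and rows downward; lengths in m; the calibration is good to about 2 mm. A picture is of the moment at which its call begins: read the wrist's pose just before it. There is no depth.
- robot.finish_job(): hands the job in, once; it reports no verdict.
The state is a dict: "time": time; "qpos": joint angles; "joint_velocities": joint speeds; "joint_efforts": joint torques, N m; "position": TCP position; "tool_rot": TCP orientation; "force": force on the tool from outside, world axes, zero at the start; "torque": the same for the moment, N m; "width": opening from 0.0 (shut) to 1.0 (fully open).
Only numpy, scipy, OpenCV 4.12 (cv2) and the standard library are available. Lean on these libraries where they do the work, as an engineer would, in place of code of your own. Each camera call takes 0.05 s, during which the arm holds its last target. There are 200 camera calls.

## Working session

There is one attempt and no reset: what is moved stays moved. The work goes in short steps, Python scripts to look and compute and a tool call to move; the robot and the scene stay as the last step left them, time stands still between calls to the robot, and variables do not carry over. Pictures are saved under pics/ and viewed, on a budget of 10 in all, crops included, one or two more only if the job needs it, and the job is handed in when it is done.

Besides the shell and the picture viewer there is one more tool, called as name([rows], argument=value, ...), one row to a line, values as JSON. step_arm: Moves the arm, as the interface text tells. Its arguments: {"type":"object","properties":{"motion":{"type":"array","items":{"type":"array","items":{"type":"array","items":{"type":"number"}}}},"hand":{"type":"number"}},"required":["motion"]}

```bash
mkdir -p pics; ls; python3 - <<'E'
from cell import robot
import cv2
s=robot.state();print(s)
for n in("top","side"):
    i=robot.get_image(n);cv2.imwrite(f"pics/{n}0.png",i["color"][:,:,::-1]);print(n,{k:v for k,v in i.items() if k!="color"})
E
```

```text
pics
{'time': 0.0, 'qpos': array([-1.34770838,  0.31172601,  0.01400841,  1.51308336, -0.00439566,
        1.31917929, -0.0272106 ]), 'joint_velocities': array([ 4.37398492e-05,  2.12510046e-04, -1.82906191e-04,  1.27783074e-04,
        7.49569348e-05,  1.52846216e-03,  3.19872040e-04]), 'joint_efforts': array([-3.51832867e-06, -3.79918456e+01,  1.45975286e-01, -2.30597502e+01,
        1.21433617e-02,  1.33985377e-02, -2.36913303e-05]), 'position': array([0.14374396, 0.53012272, 0.2302103 ]), 'tool_rot': array([ 2.49399065,  1.90789398, -0.00284553]), 'force': array([-0.27932445,  0.52798546,  0.2649477 ]), 'torque': array([ 0.01833528, -0.03117276, -0.03348545]), 'width': 0.9972879978510575}
top {'fx': 447.6964123676938, 'fy': 447.6964123676938, 'cx': 315.57985867261823, 'cy': 196.27796969771612, 'camera_from_world': array([[ 0.0293869 , -0.99953447,  0.00820108, -0.04241453],
       [ 0.98353729,  0.03037815,  0.17813359, -0.58443144],
       [-0.1782998 ,  0.00283128,  0.98397214, -0.76095404],
       [ 0.        ,  0.        ,  0.        ,  1.        ]])}
side {'fx': 372.64677809611896, 'fy': 372.64677809611896, 'cx': 310.70751943299547, 'cy': 202.10799168066893, 'camera_from_world': array([[ 0.99733478, -0.07224443,  0.0102018 , -0.55530277],
       [ 0.03379778,  0.5813748 ,  0.81293361, -0.08287796],
       [-0.06466099, -0.81042216,  0.58226701, -0.77467266],
       [ 0.        ,  0.        ,  0.        ,  1.        ]])}
```

View pics/top0.png

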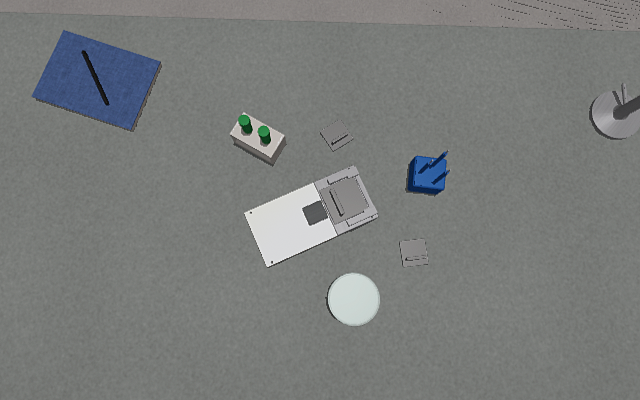

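View pics/side0.png

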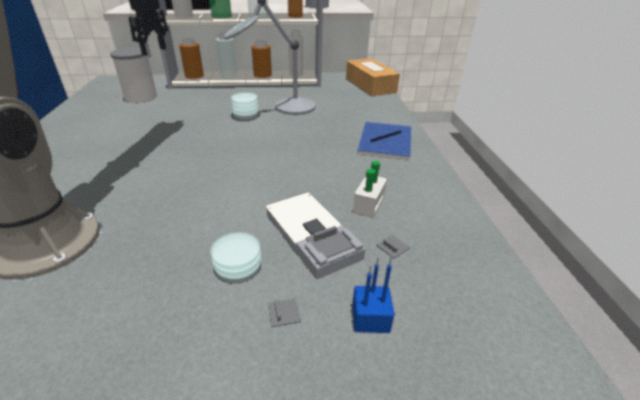

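The top view shows the filter unit: white tile around (290,225), dark tab (316,212) and the cover on its seat (345,200). Three things could be the cover: the one on the seat (345,200), a small plate at (337,136) and a small plate at (414,252). The largest is the one on the seat, so I choose that. The dishes are at (354,299), the loops at (428,175) and the rack at (258,138).

```bash
cat > h.py <<'E'
import numpy as np,cv2
def ray(i,uv,z):
    T=i["camera_from_world"];R=T[:3,:3];c=-R.T@T[:3,3]
    d=R.T@np.array([(uv[0]-i["cx"])/i["fx"],-(uv[1]-i["cy"])/i["fy"],-1])
    return c+d*(z-c[2])/d[2]
def proj(i,p):
    q=i["camera_from_world"]@np.append(p,1);return np.array([i["cx"]-i["fx"]*q[0]/q[2],i["cy"]+i["fy"]*q[1]/q[2]])
E
python3 - <<'E'
from cell import robot
from h import *
i=robot.get_image("top");a=i["color"]
def big(m,roi):
    k=np.zeros(m.shape,np.uint8);x0,y0,x1,y1=roi;k[y0:y1,x0:x1]=m[y0:y1,x0:x1]*255
    return max(cv2.findContours(k,0,2)[0],key=cv2.contourArea)
w=big(a.min(2)>190,(235,170,345,275))
h=cv2.approxPolyDP(cv2.convexHull(w),6,True)[:,0];print("tile px",h.tolist())
P=np.array([ray(i,p,.028)for p in cv2.boxPoints(cv2.minAreaRect(w))]);print("tile",P.round(4).tolist())
pts=np.array([ray(i,p[0],.028)[:2] for p in w],np.float32);r=cv2.minAreaRect(pts*1000);print(r)
t=big(a.max(2)<75,(298,195,335,228));r2=cv2.minAreaRect(t);print("tab",r2,ray(i,r2[0],.037))
for n,p in dict(dish=(354,299),loop=(428,172),rack=(258,138)).items():print(n,ray(i,p,.05))
cv2.imwrite("pics/crop.png",cv2.resize(a[110:275,235:435,::-1],None,fx=4,fy=3.6,interpolation=2))
E
```

```text
tile px [[313, 183], [336, 235], [267, 266], [244, 213]]
tile [[0.5538, 0.1096, 0.028], [0.6176, -0.0188, 0.028], [0.5182, -0.0661, 0.028], [0.4571, 0.0604, 0.028]]
((536.5956420898438, 20.861709594726562), (108.73550415039062, 140.72665405273438), 25.789958953857422)
tab ((332.6723937988281, 198.43104553222656), (7.613508701324463, 1.2998672723770142), 68.19859313964844) [ 0.58520666 -0.05659218  0.037     ]
dish [ 0.40520622 -0.09744691  0.05      ]
loop [ 0.63783728 -0.23081701  0.05      ]
rack [0.69303222 0.08580421 0.05      ]
```

View pics/crop.png

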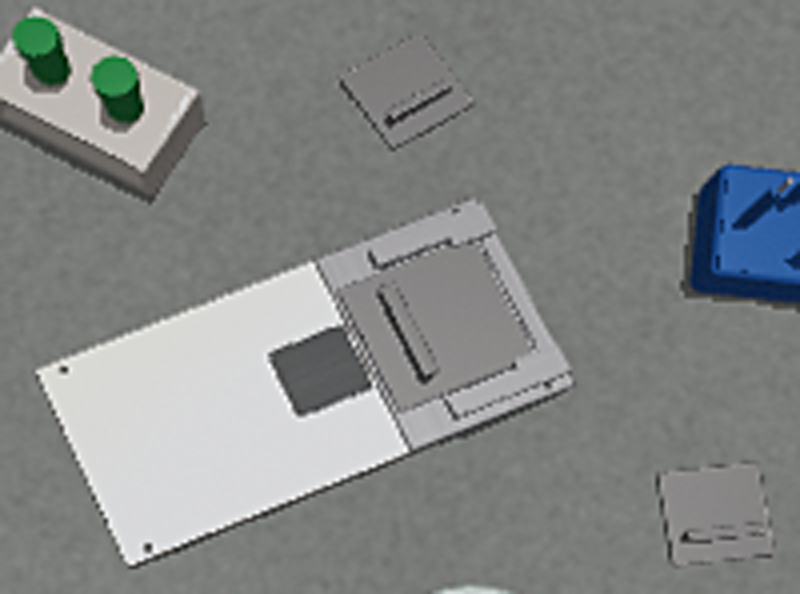

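The crop confirms it: the cover on the seat is the largest plate. The two look-alikes, at crop (405,92) and (715,515), are smaller and lie loose on the bench. In this crop the tab is at (320,370) and the rib at (405,335).

```bash
cat >> h.py <<'E'
from scipy.spatial.transform import Rotation as Ro
O=np.array([.5675,-.0430,0]);YAW=115.8
def unit(p):
    return O+Ro.from_euler('z',YAW,degrees=True).apply(p)
def move(s,p,yaw=None):
    """shift/turn in tool axes to reach unit point p, tool down, tool x at yaw-90 (= -unit y)"""
    R=Ro.from_rotvec(s["tool_rot"]);x=np.radians(YAW-90)
    G=Ro.from_matrix(np.array([[np.cos(x),np.sin(x),0],[np.sin(x),-np.cos(x),0],[0,0,-1]]))
    return (R.inv().apply(unit(p)-s["position"])*1000).round(1),(R.inv()*G).as_rotvec(degrees=True).round(2)
E
python3 - <<'E'
from cell import robot
from h import *
s=robot.state();print(move(s,[.021,0,.17]))
i=robot.get_image("top")
print("tab px",proj(i,unit([.021,0,.037])),"rib px",proj(i,unit([-.0225,0,.055])))
a=i["color"];print(a[212,310:324].tolist())
E
```

```text
(array([-426.5,  545.2,   61.3]), array([ 0.05,  0.09, 49.03]))
tab px [314.69957593 212.25067548] rib px [336.71093812 201.12382476]
[[91, 93, 91], [88, 92, 93], [91, 92, 95], [89, 92, 93], [89, 89, 91], [86, 89, 90], [91, 91, 92], [91, 93, 93], [91, 93, 93], [93, 94, 93], [92, 93, 94], [90, 92, 93], [89, 91, 92], [90, 91, 91]]
```

step_arm([
  [[-0.02, 0.025, 0, 0, 0, 2], [-0.055, 0.07, 0, 0, 0, 6], [-0.09, 0.115, 0, 0, 0, 10], [-0.125, 0.16, 0, 0, 0, 14], [-0.16, 0.205, 0, 0, 0, 18]],
], hand=1)

```text
time: 0.82
position: [0.3008, 0.3211, 0.2313]
tool_rot: [-2.765, -1.492, -0.001]
force: [0.9, 0.9, 0.2]
width: 0.001
```

```bash
python3 - <<'E'
from cell import robot
from h import *
s=robot.state();print(s["time"],s["position"],move(s,[.021,0,.17]))
E
```

```text
0.825 [0.30079769 0.32111129 0.23127996] (array([-147.2,  404.8,   61.2]), array([-1.000e-02, -2.000e-02,  3.091e+01]))
```

step_arm([
  [[-0.017, 0.047, 0, 0, 0, 4], [-0.036, 0.1, 0, 0, 0, 8], [-0.056, 0.155, 0, 0, 0, 12], [-0.076, 0.21, 0, 0, 0, 16], [-0.093, 0.255, 0.01, 0, 0, 20]],
])

```text
time: 1.45
position: [0.4642, 0.1033, 0.222]
tool_rot: [2.982, 0.987, 0.004]
force: [0.6, 0.8, -0.6]
width: -0.002
```

```bash
python3 - <<'E'
from cell import robot
from h import *
s=robot.state();print(s["time"],s["position"],move(s,[.021,0,.17]))
E
```

```text
1.45 [0.46421549 0.10332998 0.22200006] (array([ -0.6, 158.4,  52.2]), array([ 0.05, -0.15, 10.81]))
```

step_arm([
  [[0, 0.04, 0.01, 0, 0, 3], [0, 0.085, 0.025, 0, 0, 6], [0, 0.125, 0.04, 0, 0, 9], [-0.001, 0.15, 0.05, 0, 0, 10.8], [-0.001, 0.158, 0.052, 0, 0, 10.8]],
])

```text
time: 2.08
position: [0.5561, -0.0235, 0.1683]
tool_rot: [3.061, 0.703, -0.004]
force: [0.7, 0.1, -0.3]
width: -0.003
```

```bash
python3 - <<'E'
from cell import robot
from h import *
s=robot.state();i=robot.get_image("wrist")
s=robot.state();print(s["time"],s["position"],move(s,[.021,0,.17]))
i=robot.get_image("wrist");cv2.imwrite("pics/w1.png",i["color"][:,:,::-1]);print({k:v for k,v in i.items() if k!="color"})
W=np.eye(4);W[:3,:3]=Ro.from_rotvec(s["tool_rot"]).as_matrix();W[:3,3]=s["position"]
i["camera_from_world"]=np.linalg.inv(W@i["T_tool_cam"])
for n,p in dict(tab=[.021,0,.037],tabc=[.040,.018,.037],tabd=[.04,-.018,.037],rib=[-.0225,0,.055],ribL=[-.0225,.025,.055],ribR=[-.0225,-.025,.055],step1=[0,.055,.028],step2=[0,-.055,.028],end1=[.142,.055,.028],end2=[.142,-.055,.028]).items():print(n,proj(i,unit(p)).round(1))
E
```

```text
2.125 [ 0.55654338 -0.02330221  0.16860034] (array([ 1.3,  1.5, -1.4]), array([0.04, 0.08, 0.13]))
{'fx': 345.7765639421204, 'fy': 345.7765639421204, 'cx': 322.32268376820787, 'cy': 199.41078891078433, 'T_tool_cam': array([[ 9.99999341e-01, -8.69489636e-04, -7.49868653e-04,
        -2.46230342e-04],
       [-1.05640415e-03, -9.52600184e-01, -3.04223231e-01,
        -7.79268483e-02],
       [-4.49806070e-04,  3.04223822e-01, -9.52600474e-01,
        -1.43308193e-01],
       [ 0.00000000e+00,  0.00000000e+00,  0.00000000e+00,
         1.00000000e+00]])}
tab [324.1 189.7]
tabc [302.1 167.1]
tabd [346.5 167.2]
rib [324. 247.]
ribL [293.3 246.9]
ribR [354.6 247.1]
step1 [260.8 209.8]
step2 [387.2 210.2]
end1 [251.1  30. ]
end2 [398.7  30.6]
```

View pics/w1.png

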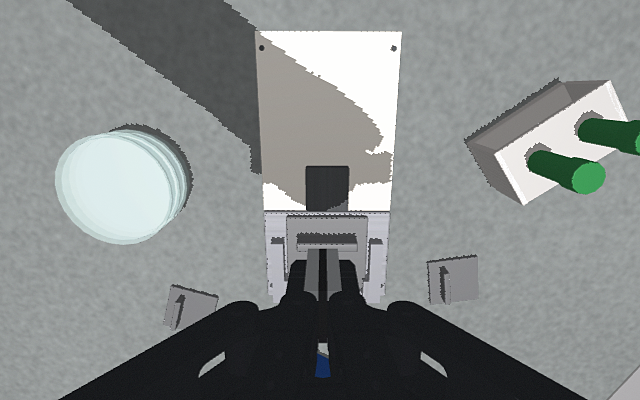

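The wrist view shows the tab (front corners (306,167) and (349,166)), the rib top (327,240) and the tile corners (255,31) and (402,31). These sit about 3 px to the right of my prediction, about 2.5 mm toward unit -y, so I shift the origin by 2 mm.

```bash
sed -i 's/O=np.array.*;/O=np.array([.5696,-.0428,0]);/' h.py; python3 - <<'E'
from cell import robot
from h import *
s=robot.state();print(move(s,[.022,0,.045]))
E
```

```text
(array([  3. ,   2.7, 124.1]), array([-0.02,  0.04,  0.2 ]))
```

step_arm([
  [[0.002, 0.002, 0.03, 0, 0, 0], [0.003, 0.002, 0.07, 0, 0, 0], [0.003, 0.002, 0.105, 0, 0, 0], [0.003, 0.002, 0.12, 0, 0, 0], [0.003, 0.002, 0.123, 0, 0, 0]],
])

```text
time: 2.8
position: [0.5597, -0.0209, 0.0463]
tool_rot: [-3.059, -0.71, 0.001]
force: [-0.2, 1.0, 1.2]
width: 0.003
```

```bash
python3 - <<'E'
from cell import robot
from h import *
s=robot.state();print(s["force"],s["position"],move(s,[.022,0,.028]))
E
```

```text
[-0.19981109  1.03866559  1.15767694] [ 0.55974353 -0.02089589  0.04626198] (array([-0.7,  2. , 18.3]), array([-0.05,  0.01,  0.33]))
```

step_arm([
  [[0, 0.001, 0.005, 0, 0, 0], [0, 0.001, 0.01, 0, 0, 0], [0, 0.001, 0.014, 0, 0, 0], [0, 0.001, 0.017, 0, 0, 0], [0, 0.001, 0.019, 0, 0, 0]],
])

```text
time: 3.42
position: [0.5615, -0.0231, 0.0281]
tool_rot: [3.06, 0.708, 0.003]
force: [-3.7, -0.1, 14.5]
width: 0.001
```

step_arm([
  [[0, 0, 0.001, 0, 0, 0], [0, 0, 0.001, 0, 0, 0], [0, 0, 0.001, 0, 0, 0], [0, 0, 0.001, 0, 0, 0], [0, 0, 0.001, 0, 0, 0]],
])

```text
time: 4.05
position: [0.5615, -0.0232, 0.0282]
tool_rot: [-3.061, -0.707, -0.004]
force: [-2.1, 0.2, 11.7]
width: 0.001
```

step_arm([
  [[0, 0, -0.015, 0, 0, 0], [0, 0, -0.04, 0, 0, 0], [0, 0, -0.065, 0, 0, 0], [0, 0.02, -0.075, 0, 0, 0], [0, 0.045, -0.08, 0, 0, 0]],
])

```text
time: 4.68
position: [0.5804, -0.0629, 0.1071]
tool_rot: [-3.06, -0.71, -0.001]
force: [0.3, -0.6, 0.1]
width: -0.002
```

```bash
python3 - <<'E'
from cell import robot
from h import *
s=robot.state();print(s["force"],s["position"],move(s,[-.048,0,.09]))
i=robot.get_image("top");a=i["color"];cv2.imwrite("pics/t2.png",cv2.resize(a[150:275,225:425,::-1],None,fx=4,fy=4,interpolation=2))
E
```

```text
[ 0.30635145 -0.56312191  0.13339467] [ 0.58040974 -0.06285029  0.10714107] (array([-1.2, 25.2, 17.1]), array([-0.03, -0.04,  0.34]))
```

step_arm([
  [[-0.001, 0.012, 0.005, 0, 0, 0], [-0.001, 0.023, 0.012, 0, 0, 0], [-0.001, 0.025, 0.017, 0, 0, 0.3], [-0.001, 0.025, 0.017, 0, 0, 0.3], [-0.001, 0.025, 0.017, 0, 0, 0.3]],
])

```text
time: 5.35
position: [0.5901, -0.0856, 0.0891]
tool_rot: [-3.062, -0.701, 0.0]
force: [-0.1, -0.3, 0.2]
width: -0.0
```

```bash
python3 - <<'E'
from cell import robot
from h import *
s=robot.state();print(s["force"],s["position"],move(s,[-.048,0,.044]))
i=robot.get_image("wrist");cv2.imwrite("pics/w2.png",i["color"][:,:,::-1])
W=np.eye(4);W[:3,:3]=Ro.from_rotvec(s["tool_rot"]).as_matrix();W[:3,3]=s["position"]
i["camera_from_world"]=np.linalg.inv(W@i["T_tool_cam"])
for n,p in dict(tabup=[.040,.018,.038],tabin=[.040,.018,.028],tabdin=[.040,-.018,.028],ribL=[-.0265,.025,.055],ribR=[-.0265,-.025,.055],step1=[0,.055,.028],step2=[0,-.055,.028],end1=[.142,.055,.028],end2=[.142,-.055,.028]).items():print(n,proj(i,unit(p)).round(1))
print("tip",proj(i,s["position"]))
E
```

```text
[-0.07797857 -0.2917729   0.24210056] [ 0.5901361  -0.0855886   0.08914153] (array([ 0.1,  0.6, 45.1]), array([-0.04,  0.01, -0.02]))
tabup [288.7  70.1]
tabin [290.4  71. ]
tabdin [355.2  71.1]
ribL [276.4 199.9]
ribR [369.1 200. ]
step1 [229.5 143.2]
step2 [415.9 143.3]
end1 [ 204.9 -162.6]
end2 [ 441.2 -162.3]
tip [322.53551603 265.52674276]
```

View pics/w2.png

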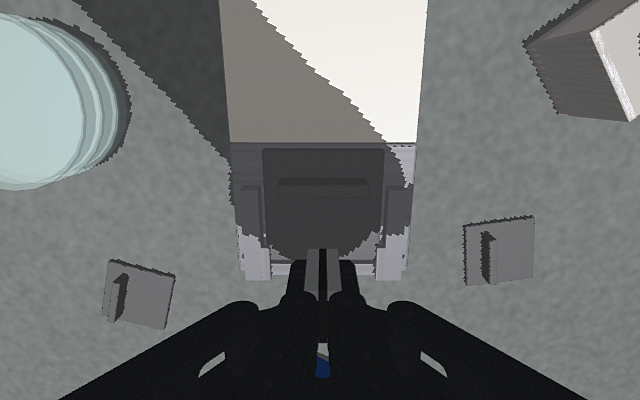

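The wrist view shows the rib's rear edge at (278–369,197), the step at (231–416,143) and the side rails. All match the prediction within 2 px. The dark tab no longer shows in the tile, so it is flush. Next I go down behind the rib with the jaws slightly open for a wider contact.

step_arm([
  [[0, 0, 0.01, 0, 0, 0], [0, 0, 0.024, 0, 0, 0], [0, 0, 0.036, 0, 0, 0], [0, 0, 0.044, 0, 0, 0], [0, 0, 0.0465, 0, 0, 0]],
], hand=0.6)

```text
time: 6.02
position: [0.5897, -0.0863, 0.0418]
tool_rot: [-3.062, -0.699, 0.002]
force: [0.6, 0.6, 0.2]
width: 0.199
```

```bash
python3 - <<'E'
from cell import robot
from h import *
s=robot.state();print(s["force"],s["position"],s["width"],move(s,[-.0375,0,.043]))
E
```

```text
[0.61820898 0.58462714 0.22000781] [ 0.58969959 -0.08626974  0.04183116] 0.19904259315059006 (array([  0.8, -10.4,  -1.2]), array([-0.04,  0.07, -0.07]))
```

step_arm([
  [[0.0005, -0.004, 0, 0, 0, 0], [0.0005, -0.009, 0, 0, 0, 0], [0.0005, -0.014, 0, 0, 0, 0], [0.0005, -0.02, 0, 0, 0, 0], [0.0005, -0.026, 0, 0, 0, 0]],
])

```text
time: 6.65
position: [0.5796, -0.0626, 0.0432]
tool_rot: [3.062, 0.699, 0.002]
force: [0.1, -1.1, 1.2]
width: 0.199
```

step_arm([
  [[0, -0.006, 0, 0, 0, 0], [0, -0.012, 0, 0, 0, 0], [0, -0.018, 0, 0, 0, 0], [0, -0.024, 0, 0, 0, 0], [0, -0.03, 0, 0, 0, 0]],
])

```text
time: 7.28
position: [0.566, -0.0352, 0.0426]
tool_rot: [-3.062, -0.7, 0.001]
force: [0.3, 0.1, -1.1]
width: 0.199
```

```bash
python3 - <<'E'
from cell import robot
from h import *
s=robot.state();print(s["force"],s["position"],move(s,[.055,0,.042]))
i=robot.get_image("wrist");cv2.imwrite("pics/w3.png",i["color"][:,:,::-1])
E
```

```text
[ 0.32849769  0.12762266 -1.14481638] [ 0.5660232  -0.03516053  0.04263833] (array([ -0.2, -46.6,   0.7]), array([-0.02,  0.02, -0.06]))
```

View pics/w3.png

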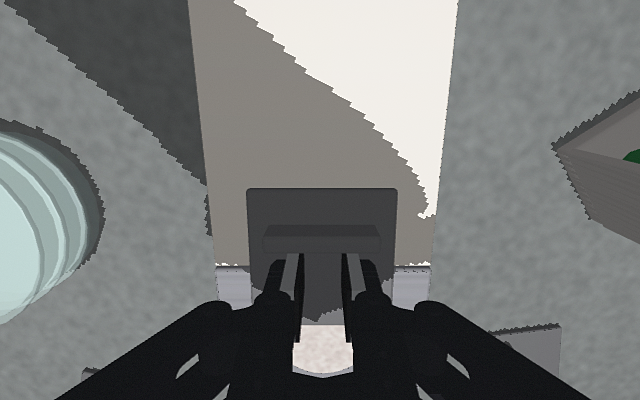

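The cover is sliding straight: its front edge is at (247–397,188), the rib is ahead of the fingers at (322,237), and the step is at row 267. I keep pushing.

step_arm([
  [[0, -0.005, 0, 0, 0, 0], [0, -0.01, 0, 0, 0, 0], [0, -0.016, 0, 0, 0, 0], [0, -0.022, 0, 0, 0, 0], [0, -0.028, 0, 0, 0, 0]],
])

```text
time: 7.95
position: [0.554, -0.01, 0.0428]
tool_rot: [-3.063, -0.7, 0.0]
force: [0.1, -0.5, -0.2]
width: 0.2
```

step_arm([
  [[0, -0.005, 0, 0, 0, 0], [0, -0.01, 0, 0, 0, 0], [0, -0.015, 0, 0, 0, 0], [0, -0.018, 0, 0, 0, 0], [0, -0.02, 0, 0, 0, 0]],
])

```text
time: 8.57
position: [0.5455, 0.0077, 0.0428]
tool_rot: [3.063, 0.7, 0.0]
force: [0.7, -1.1, -0.5]
width: 0.2
```

```bash
python3 - <<'E'
from cell import robot
from h import *
s=robot.state();print(s["force"],s["position"],move(s,[.055,0,.042]))
i=robot.get_image("wrist");cv2.imwrite("pics/w4.png",i["color"][:,:,::-1])
W=np.eye(4);W[:3,:3]=Ro.from_rotvec(s["tool_rot"]).as_matrix();W[:3,3]=s["position"]
i["camera_from_world"]=np.linalg.inv(W@i["T_tool_cam"])
for n,p in dict(frontL=[.09,.035,.034],frontR=[.09,-.035,.034],end1=[.142,.055,.028],step1=[0,.055,.028]).items():print(n,proj(i,unit(p)).round(1))
E
```

```text
[ 0.65902127 -1.12222742 -0.50394194] [0.54549758 0.00773438 0.04282894] (array([-0.3,  1. ,  0.8]), array([ 0.  , -0.  , -0.06]))
frontL [245.4 189.7]
frontR [398.3 189.7]
end1 [193.5  69.2]
step1 [222.6 343. ]
```

View pics/w4.png

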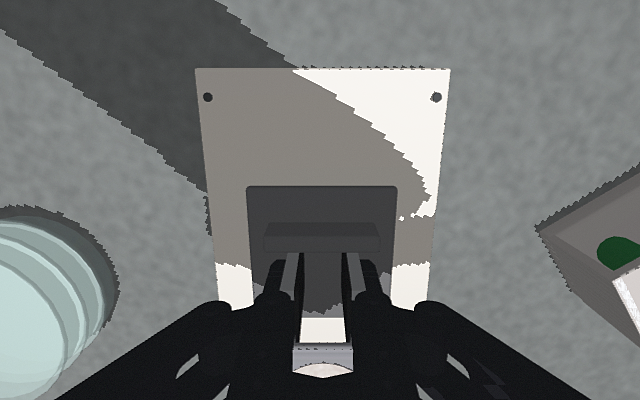

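The cover's front edge is at (247–397,187), about unit x 91 mm, and white tile shows between its rear edge (row 318) and the step (row 343). I back off and lift the tool.

step_arm([
  [[0, 0.004, 0, 0, 0, 0], [0, 0.01, 0, 0, 0, 0], [0, 0.012, -0.02, 0, 0, 0], [0, 0.012, -0.06, 0, 0, 0], [0, 0.012, -0.11, 0, 0, 0]],
])

```text
time: 9.25
position: [0.5499, -0.0039, 0.1531]
tool_rot: [-3.063, -0.698, 0.004]
force: [0.4, 0.2, 0.2]
width: 0.2
```

step_arm([
  [[0, 0.03, -0.03, 0, 0, 0], [0, 0.07, -0.06, 0, 0, 0], [0, 0.11, -0.08, 0, 0, 0], [0, 0.13, -0.09, 0, 0, 0], [0, 0.13, -0.09, 0, 0, 0]],
])

```text
time: 9.88
position: [0.6074, -0.1236, 0.2435]
tool_rot: [3.062, 0.692, 0.001]
force: [0.4, 1.9, -0.8]
width: 0.202
```

```bash
python3 - <<'E'
from cell import robot
from h import *
s=robot.state();print(s["force"],s["position"],s["time"])
i=robot.get_image("top");b=i["color"][:,:,::-1]
for n,p in dict(rearL=[.021,.035,.034],rearR=[.021,-.035,.034],frontL=[.091,.035,.034],frontR=[.091,-.035,.034]).items():print(n,((proj(i,unit(p))-[225,110])*3).round())
w=robot.get_image("side")["color"][:,:,::-1]
cv2.imwrite("pics/end.png",np.vstack([cv2.resize(b[110:220,225:425],None,fx=3,fy=3,interpolation=2),cv2.resize(w[170:280,220:420],None,fx=3,fy=2.4,interpolation=2)]))
E
```

```text
[ 0.3514997   1.88456558 -0.84744627] [ 0.6074378  -0.12364842  0.24348309] 9.875
rearL [292. 356.]
rearR [246. 253.]
frontL [187. 403.]
frontR [142. 299.]
```

View pics/end.png

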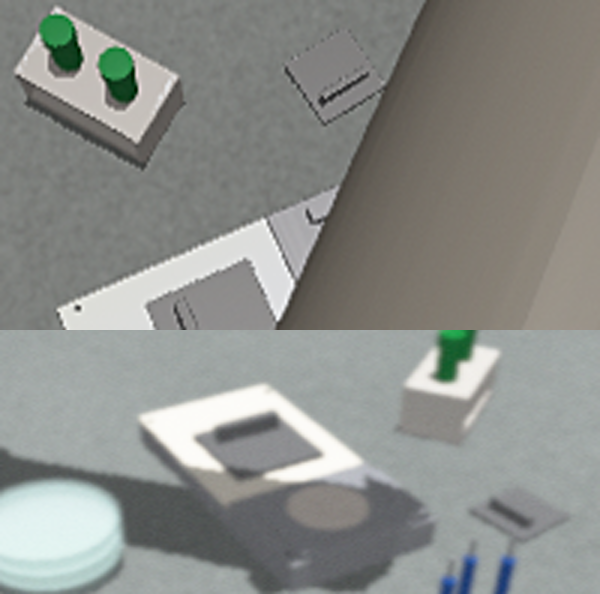

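Both views show the cover flat on the white tile, rib up (crop corners (250,260) and (147,303)), with white tile between it and the seat. The rack, dishes and loops are standing.

```bash
python3 -c "
from cell import robot
print(robot.finish_job())"
```

```text
the job is handed in; nothing more can be done
None
```

I pressed the snap tab fully in, then pushed the cover by its rib onto the landing tile and handed the job in at about 10 s; no verdict was reported.

- **Tab:** the fingertips stopped at z 28 mm with about 12 N on the wrist, and the tab no longer showed in the tile afterwards, so I take it as fully in.
- **Cover:** it lies flat with the rib up, its centre at about unit x 55 mm. The rear edge is about 20 mm past the step, close to the centre line.
- **Other items:** the petri dishes, loop holder and tube rack look untouched. The arm is parked clear, touching nothing.

**Checks that disagreed:** the top and wrist cameras differed by about 2.5 mm in the unit's y direction, so I shifted my estimate of the unit's position by 2 mm. In the last top view the arm hid part of the cover. The one corner I compared sat about 2–3 mm from where I predicted it, well within tolerance.

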